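# Fit the reducing rings to the water bath

## Robot

A 6-joint arm with a two-finger parallel gripper is mounted at the origin on a cart in front of the work surface, level with it; the furniture and walls round the work are solid. World frame = base frame: x ahead of the robot, y to its left, z up, the work surface at z = 0. Lengths are in m, angles in rad, forces in N, time in s.
With the tool pointing down it reaches from about 0.275 to 0.825 m from the base axis. Payload 4.9 kg.
Tool frame: the origin (TCP) lies between the finger pads; the fingertips stand 11 mm ahead of it and the grasp point (between the pads) lies 8 mm behind it; z points along the fingers, y is the line along which they close (so a half turn about z gives the same grasp; the last joint's range is limited). The gripper opens to 85 mm and grips with 20 to 120 N. Pads are 22 mm wide; open, the fingers measure 114 mm over their backs; the gripper's body (76 mm by 85 mm) begins 54 mm behind the grasp point. The pads swing forward as they close: fully open they stand 13 mm farther back than shut.
Start: joints at [1.118, 0.326, -0.193, 1.052, 0, 1.437], TCP at [0.172, 0.522, 0.242] pointing down, gripper open.
Joint ranges: [-2.65, 2.65], [-0.97, 1.79], [-1.3, 1.35], [-1.93, 2.1], [-1.47, 1.37], [-3.14, 3.14]. Speed limits (rad/s): [2.57, 2.57, 3.14, 3.14, 3.14, 3.14].

## Interface

Orientations are given as a unit quaternion [w, x, y, z].
In Python, from station import ctrl gives the robot as it stands.
- The arm moves only by the tool carry_out, never from a script. Its argument "plan" is text: rows parted by semicolons, each of 5 numbers parted by spaces: the opening, from -1 (shut) to 1 (fully open), so that 0 is half open, then the shift along the world's x, y, z in units of 0.2 m (1.0 is 0.2 m), then the turn about the world's z in units of 180 degrees (1.0 is 180 degrees). A call has 1 to 5 rows; each row is the pose to reach, as a shift and turn from the pose commanded when the call began, turning the shorter way round; what a row does not reach only later rows make up. A row lasts 1/10 s, in which the tool goes at most 50 mm and 8.59 degrees, less where a joint would pass 70% of its speed; a pose out of reach is approached as far as the arm can. A call with a number of a shift or a turn outside -1 to 1 is refused whole. A call with a gripper value outside its range is refused whole. The fingers move at their own pace and stop on an object; "force" is the grip in N (left out, the last holds). Time passes only in rows, so rows that repeat a pose let the fingers close. It gives the time, the measured TCP pose, the force, the opening and the grip force at its end, in the units of the state.
- ctrl.observe(): the state, without advancing time (a new reading comes with each control period).
- ctrl.get_image(name): name is "scene" or "top" or "wrist"; returns a dict with "image" (384x512x3 uint8, red, green, blue), "z_map" (384x512 float32, m along the optical axis (not along the pixel's ray), 0 where there is no reading), "K" (3x3 intrinsics, pixels), "k1" (the pictures are not rectified: a ray, as slopes to the right and down, at radius r is drawn at 1 + k1 r^2 times it, then the intrinsics apply), "world_to_cam" (4x4, takes a point from world to camera coordinates); the wrist camera has in their place "mount" (4x4, takes a point from camera to tool coordinates, whose origin is the TCP and whose axes are the flange's). Camera axes: x right, y down, z forward; pixel columns grow to the right and rows downward; lengths in m; the calibration is good to about 2 mm. A picture is of the moment at which its call begins: read the wrist's pose just before it.
- ctrl.finish_job(): hands the job in; it is judged then, once.
The state is a dict: "clock": time; "qpos": joint angles; "dq": joint speeds; "joint_efforts": joint torques, N m; "position": TCP position; "tool_rot": TCP orientation; "contact_force": force on the tool from outside, world axes, zero at the start; "ft_torque": the same for the moment, N m; "width": finger opening in m; "grip_force": force on a finger pad.
Only numpy, scipy, OpenCV 4.12 (cv2) and the standard library are available. Lean on these libraries where they do the work, as an engineer would, in place of code of your own. Each camera call takes 0.05 s, during which the arm holds its last target. There are 200 camera calls.

## Task

Get the water bath ready for a small flask. Turn the bar handle of its cover anticlockwise (seen from above) until it stops, which frees the cover; lift the cover out and stand it upright on the bare worktop. Then slide the large reducing ring, and after it the small one, across the deck, steering clear of the jar, the tape roll and the thermometer well, until the large ring sits flush and level in the opening and the small ring flush and level inside the large one. The rings are heavy and chip when dropped, so never lift them off the deck; leave the jar and the tape roll where they are.

Things in the scene. Friction and masses are not known exactly. Their poses are not given: they have to be found in the camera images.
- bath: fixed water bath, a low white case with a smooth flat steel deck at z = 95 mm. Origin: centre of its underside, on the worktop. Its x axis runs across the deck (edges at -156 and +156 mm; the front with the dial is at -x), y along the deck (edges at -220 and +220 mm), z up. It stands in a different place and yaw each time.
- opening (a point): centre of the round opening, level with the deck top, at x = 0, y = -135 mm in the bath's frame (same axes). Its seat is a cone, 121 mm across at the deck, 109 mm across 15 mm down, where a lip (hole 93 mm) carries the cover or the large ring. Below is the empty tub, floor 80 mm under the deck; the small ring falls in unless the large one is seated.
- cover_top (a point): centre of the top face of the cover, a steel plug that starts in the opening, flush with the deck: 118 mm across its top, its flat foot 24.5 mm below this face, about 0.35 kg. Two lugs under the seat's lip hold it down (bayonet); it turns easily about its centre and is free when the two black dots on its rim face the two on the deck.
- cover_handle (a point): centre of the cover's black bar handle, 21 mm above its top face: bar 56 mm long (this point's x axis), 13 mm thick (y), from 8 to 34 mm above that face. It starts 0.8 to 1.35 rad clockwise of the bath's x axis; turned anticlockwise it is free when it lies along the bath's x axis (within 0.1 rad) and meets its stop about 0.06 rad beyond.
- large_ring_mid (a point): large ring of dark cast metal, flat on the deck, narrow side down; point at its centre, half-way up. 15 mm thick; outside 118 mm across the top, 106 mm below; its hole is a conical seat, 87 mm across the top, 79 mm 10 mm down, on a 5 mm lip with a hole 67 mm across. 0.35 to 0.6 kg, slides with 1 to 2 N. It drops into the opening when within 7 mm of centre; seated, its top is flush with the deck.
- small_ring_mid (a point): small ring of the same metal, flat on the deck, narrow side down; point at its centre, half-way up. 10 mm thick; outside 84 mm across the top, 76 mm below; hole 53 mm across the top, 49 mm below. 0.17 to 0.3 kg. It drops into the seated large ring when within 5 mm of its centre; its top is then flush with the deck.
- large_ring_hole (a point): centre of the large ring's hole at its underside. A ring that is simply pushed over its seat tips in nose first (large ring: some 29 mm before centre, small ring: 21 mm) and may jam askew; one kept level until it is centred, by fingers spread in its hole or a hold on its rim, goes straight down. Pressing the high side often frees a tilted ring.
- jar_mid (a point): brown screw-top jar with a white lid standing on the deck, 45 mm across, 55 mm high; point at its centre, half-way up. Stays where it is.
- tape_mid (a point): roll of white tape lying flat on the deck, 52 mm across, 16 mm high; point at its centre, 7 mm up. Stays where it is.
- thermometer_well (a point): foot of the fixed thermometer well on the deck, a steel tube 18 mm across and 36 mm high on a flange 28 mm across, at x = 126, y = -65 mm in the bath's frame.
- bench_patch (a point): a point on the bare worktop (z = 0) to the right of the bath with 70 mm free all round it: a good place to stand the cover.

How it is judged:
By the outcome, as a careful person would: the job done as asked, in the order asked, and still so for the second after the job is handed in, with the robot touching nothing.
It also fails if it takes over 64 s, if anything falls off the work surface, if the arm or the gripper's body presses on something with over 40 N, if the wrist force passes 120 N, or if a joint passes its speed limit or range.

## Working session

There is one attempt and no reset: what is moved stays moved. The work goes in short steps, Python scripts to look and compute and a tool call to move; the robot and the scene stay as the last step left them, time stands still between calls to the robot, and variables do not carry over. Pictures are saved under pics/ and viewed, at most 10 in all, crops included, and the job is handed in when it is done.

Besides the shell and the picture viewer there is one more tool, called after ">>>" in YAML: its name, and indented under it one key for each argument. carry_out: Moves the arm, as the interface text tells. Shifts and turns lie within -1 to 1; 1 stands for 0.2 m of shift or 180 degrees of turn. Its arguments: {"type":"object","properties":{"plan":{"type":"string"},"force":{"type":"number"}},"required":["plan"]}

```bash
ls; mkdir -p pics; cat > h.py <<'E'
import numpy as np, cv2
from station import ctrl
from scipy.spatial.transform import Rotation as R
def grab(name):
    s=ctrl.observe(); d=ctrl.get_image(name)
    if name=="wrist":
        T=np.eye(4); w,x,y,z=s["tool_rot"]; T[:3,:3]=R.from_quat([x,y,z,w]).as_matrix(); T[:3,3]=s["position"]
        d["c2w"]=T@d["mount"]
    else: d["c2w"]=np.linalg.inv(d["world_to_cam"])
    return d
def rays(d,uv):
    uv=np.asarray(uv,float).reshape(-1,1,2)
    n=cv2.undistortPoints(uv,d["K"],np.array([d["k1"],0,0,0,0.]))[:,0]
    return np.c_[n,np.ones(len(n))]@d["c2w"][:3,:3].T, d["c2w"][:3,3]
def onplane(d,uv,z):
    r,o=rays(d,uv); return o+r*((z-o[2])/r[:,2])[:,None]
def cloud(d):
    h,w=d["z_map"].shape; u,v=np.meshgrid(np.arange(w),np.arange(h))
    r,o=rays(d,np.c_[u.ravel(),v.ravel()])
    P=(o+r*d["z_map"].ravel()[:,None]).reshape(h,w,3); P[d["z_map"]==0]=np.nan
    return P
def save(d,n): cv2.imwrite("pics/"+n+".png",d["image"][:,:,::-1])
E
python3 - <<'E'
from h import *
import pickle
D={n:grab(n) for n in("scene","top","wrist")}
pickle.dump(D,open("d0.pkl","wb"))
im=np.vstack([D["top"]["image"],D["scene"]["image"]])
save(D["top"],"top0");save(D["scene"],"scene0")
for n in D: print(n,D[n]["c2w"].round(3).tolist(),D[n]["K"][0,0],D[n]["k1"])
s=ctrl.observe();print(s)
E
```

```text
pics
scene [[-0.788, 0.342, -0.513, 1.044], [0.616, 0.467, -0.635, 0.591], [0.022, -0.815, -0.578, 0.611], [0.0, 0.0, 0.0, 1.0]] 347.16291614726066 -0.07008543568148945
top [[0.002, -0.994, 0.109, 0.483], [-1.0, -0.003, -0.01, 0.054], [0.01, -0.109, -0.994, 1.227], [0.0, 0.0, 0.0, 1.0]] 458.4824816008267 -0.1654960751184973
wrist [[0.314, 0.913, 0.26, 0.106], [0.949, -0.302, -0.087, 0.544], [-0.001, 0.274, -0.962, 0.372], [0.0, 0.0, 0.0, 1.0]] 271.6943826735927 0.005363633478691212
{'clock': 0.15, 'qpos': array([ 1.11781224e+00,  3.26774650e-01, -1.93356809e-01,  1.05201698e+00,
       -2.57925664e-05,  1.43658469e+00]), 'dq': array([-0.0025013 , -0.00102778,  0.0027499 ,  0.0004993 , -0.00064765,
       -0.00040995]), 'joint_efforts': array([ 5.47908912e-04, -4.43702173e+01,  2.62665528e+01,  1.04648568e-02,
       -3.59108549e-05, -3.86165681e-06]), 'position': array([0.17218008, 0.52189424, 0.24168016]), 'tool_rot': array([-1.83304986e-04,  1.58712196e-01,  9.87324659e-01, -6.50859500e-04]), 'contact_force': array([-0.84172932,  0.0272861 , -0.32382061]), 'ft_torque': array([0.03440612, 0.03079385, 0.03360734]), 'grip_force': 0.0, 'width': 0.08510684566892186}
```

View pics/top0.png

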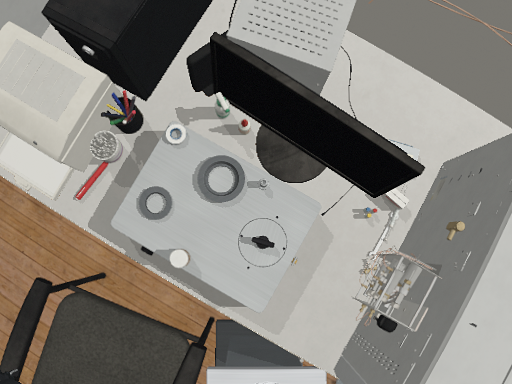

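View pics/scene0.png

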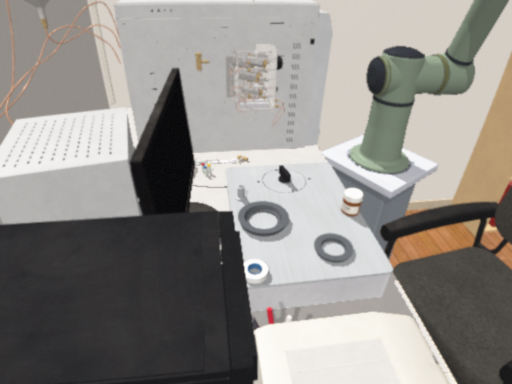

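The top view shows the cover with its black handle at (262,242), large ring (220,180), small ring (155,203), jar (180,258), tape (176,133) and well (263,183). A monitor overhangs behind the deck. The scene view shows the same layout, with handle (284,174), large ring (263,219) and small ring (333,248).

```bash
cat > m.py <<'E'
from h import *
import pickle
D=pickle.load(open("d0.pkl","rb"))
def dark(d,lo=0,hi=100):
    g=cv2.cvtColor(d["image"],cv2.COLOR_RGB2GRAY); return ((g<hi)&(g>=lo)).astype(np.uint8)
def blob(m,p,r):
    k=np.zeros_like(m); cv2.circle(k,p,r,1,-1)
    n,l,s,c=cv2.connectedComponentsWithStats(m*k)
    i=1+np.argmax(s[1:,4]); return (l==i).astype(np.uint8)
def circ(P):
    A=np.c_[2*P[:,:2],np.ones(len(P))]; x=np.linalg.lstsq(A,(P[:,:2]**2).sum(1),rcond=None)[0]
    return x[:2],np.sqrt(x[2]+x[:2]@x[:2])
E
python3 - <<'E'
from m import *
seeds={"top":dict(large=((220,180),30),small=((155,203),22),handle=((262,242),14)),
 "scene":dict(large=((263,219),30),small=((333,248),24),handle=((284,174),13))}
Z=dict(large=.11,small=.105,handle=.129)
C={}
for n in seeds:
  d=D[n];P=cloud(d)
  for o,(p,r) in seeds[n].items():
    b=blob(dark(d,0,105),p,r); c=max(cv2.findContours(b,0,1)[0],key=len)[:,0]
    W=onplane(d,c,Z[o]); q=P[b>0]; cc,rr=circ(W)
    print(n,o,b.sum(),"circ",cc.round(4),rr.round(4),"zmed",np.nanmedian(q[:,2]).round(4),np.nanpercentile(q[:,2],95).round(4))
    C[n,o]=cv2.moments(b,True); m=C[n,o]; C[n,o]=(m['m10']/m['m00'],m['m01']/m['m00'])
    if o=="handle": 
        W=onplane(d,np.argwhere(b)[:,::-1],Z[o])[:,:2]; w,v=np.linalg.eigh(np.cov(W.T)); print(" handle c",W.mean(0),"ang",np.degrees(np.arctan2(v[1,1],v[0,1])),np.sqrt(w)*12**.5)
for o in Z:
  r1,o1=rays(D["top"],[C["top",o]]);r2,o2=rays(D["scene"],[C["scene",o]])
  t=np.linalg.lstsq(np.c_[r1[0],-r2[0]],o2-o1,rcond=None)[0]
  print(o,"tri",((o1+r1[0]*t[0]+o2+r2[0]*t[1])/2).round(4),"gap",np.linalg.norm(o1+r1[0]*t[0]-o2-r2[0]*t[1]).round(4))
# deck
d=D["top"];P=cloud(d)
deck=((P[:,:,2]>.088)&(P[:,:,2]<.101)).astype(np.uint8)
deck=cv2.morphologyEx(deck,cv2.MORPH_CLOSE,np.ones((15,15)));deck=blob(deck,(220,215),150)
deck=cv2.morphologyEx(deck,cv2.MORPH_OPEN,np.ones((9,9)))
W=onplane(d,max(cv2.findContours(deck,0,1)[0],key=len)[:,0],.095)[:,:2].astype(np.float32)
print("deck",cv2.minAreaRect(W),np.nanmedian(P[deck>0][:,2]))
for n,(u,v) in dict(jar=(180,258),well=(263,183),tape=(176,133),dial=(147,250)).items():
  q=P[v-12:v+12,u-12:u+12].reshape(-1,3); z=np.nanmax(q[:,2]); print(n,q[q[:,2]>z-.006].mean(0).round(4), onplane(d,[(u,v)],.095).round(3))
# tall obstacles near the deck
H=P[:,:,2]; 
for (u,v) in [(215,40),(190,75),(300,110),(410,185),(390,170),(370,212),(395,270),(330,210),(275,150)]: print((u,v),P[v,u].round(3))
# wrist
ps=P.reshape(-1,3); 
E
```

```text
top large 657 circ [0.6452 0.1131] 0.0503 zmed 0.1073 0.1129
top small 325 circ [0.5829 0.279 ] 0.0368 zmed 0.1045 0.1083
top handle 194 circ [0.4876 0.0126] 0.0191 zmed 0.1264 0.131
 handle c [0.48750732 0.012791  ] ang 73.0456442425318 [0.0245288 0.0455894]
scene large 220 circ [0.6447 0.1145] 0.0347 zmed 0.1013 0.1073
scene small 80 circ [0.5845 0.2785] 0.0217 zmed 0.0992 0.1023
scene handle 144 circ [0.5115 0.0341] 0.0287 zmed 0.1149 0.1264
 handle c [0.51122668 0.03820404] ang 54.478742755561576 [0.02490748 0.0750094 ]
large tri [0.6497 0.11   0.1226] gap 0.0037
small tri [0.5831 0.277  0.1161] gap 0.005
handle tri [0.4872 0.0124 0.1066] gap 0.0013
deck ((0.5550901293754578, 0.1285928636789322), (0.4412737190723419, 0.3122803866863251), 60.0712776184082) 0.09542637406528853
jar [0.4486 0.2102 0.1515] [[0.448 0.214 0.095]]
well [0.6313 0.0103 0.131 ] [[0.634 0.01  0.095]]
tape [0.7555 0.2282 0.1109] [[0.761 0.23  0.095]]
dial [0.4834 0.29   0.0968] [[0.466 0.297 0.095]]
(215, 40) [0.894 0.117 0.351]
(190, 75) [0.905 0.194 0.124]
(300, 110) [ 0.769 -0.063  0.274]
(410, 185) [ 0.643 -0.401  0.002]
(390, 170) [ 0.64  -0.258  0.27 ]
(370, 212) [ 0.568 -0.284  0.003]
(395, 270) [ 0.432 -0.233  0.362]
(330, 210) [ 0.574 -0.174  0.004]
(275, 150) [ 0.735 -0.026  0.015]
```

```bash
python3 - <<'E'
from m import *
P=cloud(D["top"]);ps=P.reshape(-1,3);ps=ps[~np.isnan(ps[:,0])]
s=.004
x0,y0=.2,-.45;nx,ny=150,150
G=np.full((nx,ny),-9.)
i=((ps[:,0]-x0)/s).astype(int);j=((ps[:,1]-y0)/s).astype(int)
ok=(i>=0)&(i<nx)&(j>=0)&(j<ny)
np.maximum.at(G,(i[ok],j[ok]),ps[ok,2])
G=cv2.morphologyEx(G,cv2.MORPH_CLOSE,np.ones((3,3)))
free=(abs(G)<.012).astype(np.uint8)
t=cv2.distanceTransform(free,cv2.DIST_L2,5)*s
t[:, int((-0.02-y0)/s):]=0
for k in range(4):
  a=np.unravel_index(t.argmax(),t.shape);p=(x0+a[0]*s,y0+a[1]*s)
  print(p,t[a],np.hypot(*p))
  cv2.circle(t,(int(a[1]),int(a[0])),8,0,-1)
E
```

```text
(np.float64(0.29200000000000004), np.float64(-0.09800000000000003)) 0.10148838 0.3080064934380443
(np.float64(0.256), np.float64(-0.122)) 0.091925584 0.28358420266298334
(np.float64(0.324), np.float64(-0.10199999999999998)) 0.09108839 0.3396763165132359
(np.float64(0.22), np.float64(-0.122)) 0.0791504 0.2515631133532895
```

>>> carry_out:
  plan: "1 0.15 -0.2 0 -0.045;1 0.3 -0.4 0 -0.09;1 0.45 -0.6 0 -0.14;1 0.6 -0.8 0 -0.18;1 0.75 -1 0 -0.23"

```text
clock: 0.65
position: [0.323, 0.3206, 0.2422]
tool_rot: [0.0, 0.497, 0.868, 0.0]
contact_force: [1.3, 0.8, 0.8]
width: 0.0853
grip_force: 0.0
```

>>> carry_out:
  plan: "1 0.12 -0.22 0 -0.045;1 0.24 -0.44 0 -0.09;1 0.36 -0.66 0 -0.14;1 0.48 -0.88 0 -0.18;1 0.54 -1 0 -0.22"

```text
clock: 1.15
position: [0.4317, 0.1193, 0.2423]
tool_rot: [0.0, 0.762, 0.647, 0.0]
contact_force: [0.9, -0.4, 0.9]
width: 0.0851
grip_force: 0.0
```

>>> carry_out:
  plan: "1 0.15 -0.27 0 -0.04;1 0.28 -0.54 0 -0.04;1 0.28 -0.54 0 -0.04"

```text
clock: 1.45
position: [0.488, 0.0108, 0.2421]
tool_rot: [0.001, 0.8, 0.6, 0.0]
contact_force: [0.3, 0.7, -0.4]
width: 0.0858
grip_force: 0.0
```

```bash
python3 - <<'E'
from m import *
d=grab("wrist");pickle.dump(d,open("w1.pkl","wb"));save(d,"w1");s=ctrl.observe();print(s["position"],s["tool_rot"])
P=cloud(d); m=(P[:,:,2]>.118)&(P[:,:,2]<.14)&(np.hypot(P[:,:,0]-.488,P[:,:,1]-.012)<.05)&(cv2.cvtColor(d["image"],7)<90)
q=P[m]; c=(q.max(0)+q.min(0))/2; top=q[q[:,2]>np.percentile(q[:,2],90)-.003]
(cx,sz,a)=cv2.minAreaRect(top[:,:2].astype(np.float32)); print(len(q),cx,sz,a,np.percentile(q[:,2],[50,95]),"mean",top.mean(0))
w,v=np.linalg.eigh(np.cov(top[:,:2].T));print(np.degrees(np.arctan2(v[1,1],v[0,1])))
E
```

```text
[0.4888668  0.0094029  0.24204335] [ 1.40744618e-03  8.00534579e-01  5.99284883e-01 -1.86972476e-04]
771 (0.4868423342704773, 0.015639882534742355) (0.05440684035420418, 0.012158292345702648) 73.91852569580078 [0.12749852 0.12898728] mean [0.48712113 0.0165438  0.1276631 ]
73.61140029960346
```

View pics/w1.png

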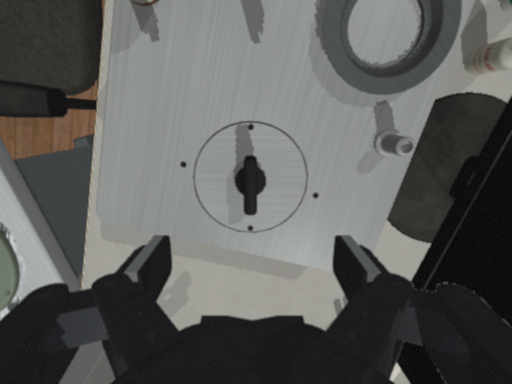

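The wrist view shows the cover circle around (250,178) and the bar pointing straight down-image at (250,182). The deck dots are at (183,164) and (316,195), and the cover dots at (250,127) and (250,228).

```bash
python3 - <<'E'
from m import *
d=pickle.load(open("w1.pkl","rb"))
W=onplane(d,[(183,164),(316,195),(250,127),(250,228)],.095)[:,:2]
print(W.round(4),"deck mid",W[:2].mean(0),"cover mid",W[2:].mean(0),np.degrees(np.arctan2(*(W[1]-W[0])[::-1])),np.degrees(np.arctan2(*(W[2]-W[3])[::-1])))
for i in range(3): s=ctrl.observe();print(s["clock"],s["position"])
E
```

```text
[[ 0.4254  0.0506]
 [ 0.5499 -0.0208]
 [ 0.5023  0.0668]
 [ 0.4715 -0.0374]] deck mid [0.48762283 0.01488919] cover mid [0.48689625 0.0146932 ] -29.813465177085355 73.57603782032665
1.5 [0.4888668  0.0094029  0.24204335]
1.5 [0.4888668  0.0094029  0.24204335]
1.5 [0.4888668  0.0094029  0.24204335]
```

>>> carry_out:
  plan: "0 -0.007 0.02 -0.2 0;-0.3 -0.007 0.02 -0.4 0;-0.3 -0.007 0.02 -0.4 0;-0.3 -0.007 0.02 -0.4 0"

```text
clock: 1.9
position: [0.4843, 0.0186, 0.1624]
tool_rot: [-0.001, 0.799, 0.602, -0.001]
contact_force: [1.1, 1.0, -0.1]
width: 0.0303
grip_force: 0.0
```

```bash
python3 - <<'E'
from m import *
s=ctrl.observe();print(s["position"],s["width"])
d=grab("wrist");save(d,"w2")
P=cloud(d); m=(P[:,:,2]>.118)&(P[:,:,2]<.14)&(np.hypot(P[:,:,0]-.487,P[:,:,1]-.013)<.04)&(cv2.cvtColor(d["image"],7)<90)
q=P[m];print(len(q))
if len(q)>20:
  top=q[q[:,2]>np.percentile(q[:,2],90)-.004];print(cv2.minAreaRect(top[:,:2].astype(np.float32)),np.percentile(q[:,2],95))
s=ctrl.observe();print(s["position"],s["width"])
E
```

```text
[0.48433173 0.01864499 0.16241482] 0.03029555041262789
1480
((0.48680174350738525, 0.015599032863974571), (0.05453433841466904, 0.012868503108620644), 73.33997344970703) 0.12887957314138715
[0.48558764 0.01852863 0.16356138] 0.02968246309058788
```

View pics/w2.png

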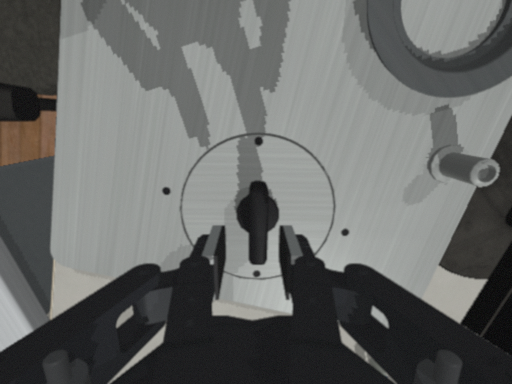

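>>> carry_out:
  plan: "-0.3 0.011 -0.016 -0.13 0;-0.3 0.011 -0.016 -0.26 0;-0.3 0.011 -0.016 -0.26 0;-1 0.011 -0.016 -0.26 0;-1 0.011 -0.016 -0.26 0"
  force: 60

```text
clock: 2.45
position: [0.4891, 0.0154, 0.1144]
tool_rot: [0.001, 0.799, 0.602, 0.002]
contact_force: [-6.0, 1.5, 16.6]
width: 0.0121
grip_force: 66.5
```

>>> carry_out:
  plan: "-1 0 0 0 0;-1 0 0 0 0.04;-1 0 0 0 0.08;-1 0 0 0 0.12;-1 0 0 0 0.16"

```text
clock: 2.95
position: [0.4883, 0.0152, 0.1144]
tool_rot: [0.001, 0.622, 0.783, 0.001]
contact_force: [-9.1, -0.9, 20.0]
width: 0.0118
grip_force: 67.7
```

>>> carry_out:
  plan: "-1 0 0 0.015 0.04;-1 0 0 0.015 0.08;-1 0 0 0.015 0.12;-1 0 0 0.015 0.16;-1 0 0 0.015 0.2"

```text
clock: 3.45
position: [0.4877, 0.0153, 0.115]
tool_rot: [0.001, 0.35, 0.937, 0.0]
contact_force: [-1.9, -0.6, -1.5]
width: 0.0117
grip_force: 65.1
```

>>> carry_out:
  plan: "-1 0 0 0 0.03;-1 0 0 0 0.06;-1 0 0 0 0.09;-1 0 0 0 0.09"

```text
clock: 3.85
position: [0.4873, 0.0146, 0.1148]
tool_rot: [0.0, 0.218, 0.976, -0.001]
contact_force: [-4.4, -2.3, 0.7]
width: 0.0115
grip_force: 66.5
```

```bash
python3 - <<'E'
from m import *
s=ctrl.observe();print(s)
w,x,y,z=s["tool_rot"];print(np.degrees(2*np.arctan2(y,x)))
E
```

```text
{'clock': 3.85, 'qpos': array([-0.12058355,  0.34397823, -0.53229832,  0.69393721, -0.00180654,
        0.31873831]), 'dq': array([ 0.00027579,  0.00300925, -0.00305874, -0.00621659,  0.00189981,
        0.05298879]), 'joint_efforts': array([  1.73463486, -40.47597528,  23.47052693,  -1.55342951,
         0.89793434,  -1.08378064]), 'position': array([0.48727746, 0.01456179, 0.11483844]), 'tool_rot': array([ 3.79203369e-04,  2.17898873e-01,  9.75970891e-01, -8.70027213e-04]), 'contact_force': array([-4.38389691, -2.2720141 ,  0.74994178]), 'ft_torque': array([-0.63039543,  0.83548731, -0.62337605]), 'grip_force': 66.49649337477967, 'width': 0.011519579092981628}
154.82868129360585
```

>>> carry_out:
  plan: "-1 0 0 0 0.015;-1 0 0 0 0.015;-1 0 0 0.05 0.01;-1 0 0 0.15 0.01;-1 0 0 0.3 0.01"
  force: 80

```text
clock: 4.35
position: [0.487, 0.0157, 0.1741]
tool_rot: [-0.001, 0.201, 0.98, 0.001]
contact_force: [0.9, -0.3, -2.2]
width: 0.0116
grip_force: 83.7
```

>>> carry_out:
  plan: "-1 0 0 0.15 0;-1 -0.1 -0.08 0.2 0;-1 -0.25 -0.2 0.2 0;-1 -0.42 -0.34 0.2 0;-1 -0.6 -0.48 0.2 0"

```text
clock: 4.85
position: [0.3675, -0.0814, 0.2149]
tool_rot: [0.002, 0.2, 0.98, 0.0]
contact_force: [0.3, -1.7, -2.7]
width: 0.0113
grip_force: 83.1
```

```bash
python3 - <<'E'
from m import *
s=ctrl.observe();print(s["position"],s["contact_force"],s["width"],s["grip_force"])
d=grab("scene");d2=grab("top")
cv2.imwrite("pics/v3.png",np.hstack([d["image"][80:380,100:500],d2["image"][84:,80:480]])[:,:,::-1])
E
```

```text
[ 0.36746962 -0.0814039   0.214884  ] [ 0.25173759 -1.73914362 -2.73184183] 0.011324042494772887 83.13556100946244
```

View pics/v3.png

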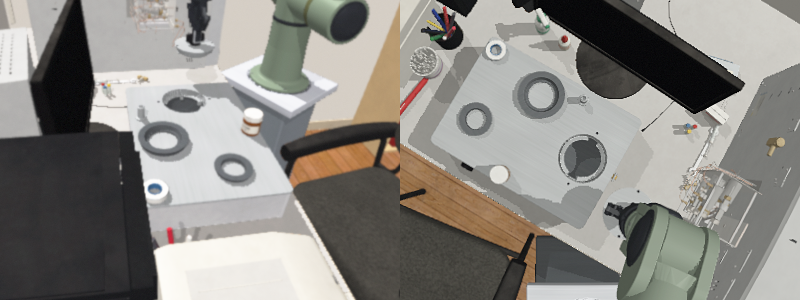

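The cover is out: it hangs level in the gripper in the scene part (195,45), and the opening is bare in the top part (583,158).

>>> carry_out:
  plan: "-1 -0.185 -0.145 0 0;-1 -0.185 -0.145 -0.2 0;-1 -0.185 -0.145 -0.4 0;-1 -0.185 -0.145 -0.6 0;-1 -0.185 -0.145 -0.75 0"

```text
clock: 5.45
position: [0.3316, -0.11, 0.0629]
tool_rot: [0.002, 0.201, 0.979, 0.0]
contact_force: [-0.1, -0.0, -4.0]
width: 0.0116
grip_force: 83.9
```

>>> carry_out:
  plan: "-1 0 0 -0.03 0;-1 0 0 -0.06 0;-1 0 0 -0.08 0;-1 0 0 -0.09 0;-1 0 0 -0.1 0"

```text
clock: 5.95
position: [0.3312, -0.1104, 0.0441]
tool_rot: [0.001, 0.202, 0.979, -0.0]
contact_force: [0.8, -1.6, 6.1]
width: 0.0117
grip_force: 86.2
```

>>> carry_out:
  plan: "-0.4 0 0 0 0;-0.2 0 0 0 0;-0.2 0 0 0.2 0;-0.2 0 0 0.45 0;-0.2 0 0 0.7 0"

```text
clock: 6.45
position: [0.3295, -0.1095, 0.1851]
tool_rot: [-0.0, 0.202, 0.979, 0.0]
contact_force: [1.7, 0.4, -0.4]
width: 0.034
grip_force: 0.0
```

>>> carry_out:
  plan: "-0.2 0.1 0.08 0.25 0;-0.2 0.3 0.22 0.3 -0.05;-0.2 0.5 0.36 0.3 -0.1;-0.2 0.7 0.5 0.3 -0.14;-0.2 0.9 0.64 0.3 -0.18"

```text
clock: 6.95
position: [0.4956, 0.0078, 0.2442]
tool_rot: [0.001, 0.459, 0.888, 0.0]
contact_force: [0.5, -0.8, 0.5]
width: 0.0339
grip_force: 0.0
```

>>> carry_out:
  plan: "-0.2 0.2 0.14 0 0;-0.2 0.4 0.28 0 0;-0.2 0.6 0.42 0 0;-0.2 0.6 0.42 0 0;-0.2 0.6 0.42 0 0"

```text
clock: 7.45
position: [0.6141, 0.0913, 0.2423]
tool_rot: [-0.001, 0.456, 0.89, -0.001]
contact_force: [0.0, -0.4, 0.0]
width: 0.0342
grip_force: 0.0
```

```bash
cat >> m.py <<'E'
def ring(d,c,z,R,tol=.035):
    """dark pixels near c -> outer circle fit on plane z"""
    u,v=np.meshgrid(np.arange(512),np.arange(384))
    W=onplane(d,np.c_[u.ravel(),v.ravel()],z)[:,:2].reshape(384,512,2)
    m=(dark(d,0,110)>0)&(np.hypot(*(W-c).transpose(2,0,1))<R+tol)
    n,l,s,_=cv2.connectedComponentsWithStats(m.astype(np.uint8)); return l,s,W
E
python3 - <<'E'
from m import *
s=ctrl.observe();print(s["position"],s["tool_rot"],s["width"])
d=grab("wrist");pickle.dump(d,open("w4.pkl","wb"));t=grab("top");pickle.dump(t,open("t4.pkl","wb"))
P=cloud(d)
for nm,c0,z0,z1,R in(("large",(.645,.113),.1075,.113,.059),("small",(.583,.278),.1025,.108,.042)):
    m=(P[:,:,2]>z0)&(P[:,:,2]<z1)&(np.hypot(P[:,:,0]-c0[0],P[:,:,1]-c0[1])<R+.02)
    q=P[m]
    if len(q)<50: print(nm,"none");continue
    # outer edge: hull
    h=cv2.convexHull(q[:,:2].astype(np.float32))[:,0]; print(nm,len(q),circ(h),cv2.minEnclosingCircle(h),np.median(q[:,2]))
cv2.imwrite("pics/v4.png",np.hstack([d["image"],])[:,:,::-1])
E
```

```text
[0.61411081 0.09129677 0.2423126 ] [-7.10130761e-04  4.55821683e-01  8.90070687e-01 -5.11973582e-04] 0.034244104486734456
large 4767 (array([0.64262683, 0.11715405]), np.float64(0.058387426533492486)) ((0.642754316329956, 0.11713390052318573), 0.05875658988952637) 0.10924185691470467
small 2098 (array([0.58360129, 0.2789354 ]), np.float64(0.040840301096142784)) ((0.5878536105155945, 0.2735767364501953), 0.04059469327330589) 0.10430391801650002
```

View pics/v4.png

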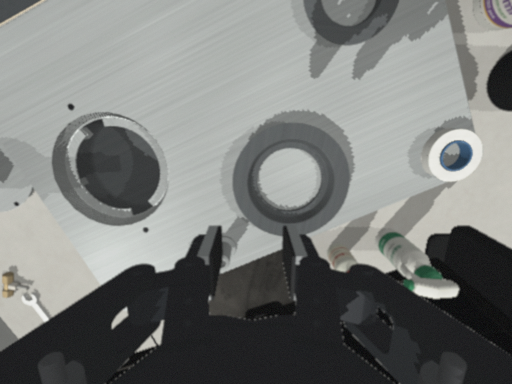

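The large ring sits at about (291,176) in the picture and the open bath opening at (115,168). The deck dots are at (71,106) and (146,230).

```bash
python3 - <<'E'
from m import *
d=pickle.load(open("w4.pkl","rb"))
W=onplane(d,[(71,106),(146,230)],.095)[:,:2];print(W,W.mean(0),np.degrees(np.arctan2(*(W[1]-W[0])[::-1])))
for n in("d","t"):
  pass
t=pickle.load(open("t4.pkl","rb"));P=cloud(t)
m=(P[:,:,2]>.1065)&(P[:,:,2]<.114)&(np.hypot(P[:,:,0]-.583,P[:,:,1]-.278)<.07)
print("small top view",cv2.minEnclosingCircle(P[m][:,:2].astype(np.float32)))
E
```

```text
[[ 0.42569     0.05147349]
 [ 0.550004   -0.02034683]] [0.487847   0.01556333] -30.01644968062954
small top view ((0.583188533782959, 0.27524325251579285), 0.04168655723333359)
```

>>> carry_out:
  plan: "-0.4 0.143 0.129 -0.1 0;-0.4 0.143 0.129 -0.3 0;-0.4 0.143 0.129 -0.5 0;-0.4 0.143 0.129 -0.5 0"

```text
clock: 7.95
position: [0.6378, 0.1152, 0.1385]
tool_rot: [-0.004, 0.457, 0.889, -0.003]
contact_force: [-2.3, -0.6, -1.3]
width: 0.0255
grip_force: 0.0
```

```bash
cat >> m.py <<'E'
def look(c0,z0,z1,R,name="wrist"):
    s=ctrl.observe();d=grab(name);P=cloud(d)
    m=(P[:,:,2]>z0)&(P[:,:,2]<z1)&(np.hypot(P[:,:,0]-c0[0],P[:,:,1]-c0[1])<R+.012)&(dark(d,0,120)>0)
    m=cv2.morphologyEx(m.astype(np.uint8),cv2.MORPH_OPEN,np.ones((3,3)))>0
    q=P[m]; out=q[np.hypot(*(q[:,:2]-c0).T)>R-.008]
    h=cv2.convexHull(q[:,:2].astype(np.float32))[:,0]
    print("tcp",s["position"].round(4),"w",s["width"].round(4),"F",s["contact_force"].round(1),len(q),"fit",circ(h),"enc",cv2.minEnclosingCircle(h),"z",np.percentile(q[:,2],[5,50,95]).round(4))
    return d,P
E
python3 - <<'E'
from m import *
look((.643,.117),.1065,.114,.059)
print(ctrl.observe()["position"])
E
```

```text
Traceback (most recent call last):
  File "m.py", line 25, in look
    print("tcp",s["position"].round(4),"w",s["width"].round(4),"F",s["contact_force"].round(1),len(q),"fit",circ(h),"enc",cv2.minEnclosingCircle(h),"z",np.percentile(q[:,2],[5,50,95]).round(4))
                                           ^^^^^^^^^^^^^^^^
AttributeError: 'float' object has no attribute 'round'
```

```bash
sed -i 's/s\["width"\].round(4)/round(s["width"],4)/' m.py
python3 - <<'E'
from m import *
look((.643,.117),.1065,.114,.059)
print(ctrl.observe()["position"])
E
```

```text
tcp [0.6398 0.1153 0.1418] w 0.0252 F [ 0.4 -0.5 -0. ] 9366 fit (array([0.64267683, 0.11751184]), np.float64(0.05831151195410917)) enc ((0.6428126692771912, 0.11712980270385742), 0.0588168203830719) z [0.1079 0.1092 0.1102]
[0.64188673 0.11557395 0.14426403]
```

>>> carry_out:
  plan: "-0.4 0.002 0.004 -0.08 0;-0.4 0.002 0.004 -0.16 0;-0.4 0.002 0.004 -0.18 0;-0.4 0.002 0.004 -0.18 0;-0.4 0.002 0.004 -0.18 0"

```text
clock: 8.55
position: [0.6443, 0.1171, 0.1095]
tool_rot: [0.001, 0.457, 0.89, 0.001]
contact_force: [0.2, 0.2, -0.5]
width: 0.0258
grip_force: 0.0
```

>>> carry_out:
  plan: "-0.2 0 0 -0.005 0;0 0 0 -0.005 0;0.2 0 0 -0.005 0;0.2 0 0 -0.005 0"
  force: 40

```text
clock: 8.95
position: [0.6432, 0.1172, 0.1064]
tool_rot: [0.0, 0.456, 0.89, -0.0]
contact_force: [-0.8, -0.7, -0.2]
width: 0.0511
grip_force: 0.1
```

>>> carry_out:
  plan: "0.3 0 0 0 0;0.4 0 0 0 0;0.5 0 0 0 0;0.6 0 0 0 0;0.6 0 0 0 0"

```text
clock: 9.45
position: [0.6432, 0.1173, 0.1062]
tool_rot: [0.0, 0.456, 0.89, 0.0]
contact_force: [0.1, 0.1, 0.1]
width: 0.0646
grip_force: 40.6
```

>>> carry_out:
  plan: "0.2 0 0 0 0;-0.05 0 0 0 0;-0.05 0 0 -0.01 0;-0.05 0 0 -0.02 0;-0.05 0 0 -0.02 0"

```text
clock: 9.95
position: [0.6433, 0.1173, 0.1044]
tool_rot: [0.001, 0.456, 0.89, 0.0]
contact_force: [-4.4, -0.2, 14.3]
width: 0.0407
grip_force: 7.2
```

>>> carry_out:
  plan: "-0.05 0 0 -0.005 0;-0.05 0 0 -0.01 0;-0.05 0 0 -0.01 0"

```text
clock: 10.25
position: [0.6434, 0.1173, 0.1044]
tool_rot: [0.001, 0.456, 0.89, 0.0]
contact_force: [-8.1, -0.8, 24.4]
width: 0.0407
grip_force: 12.7
```

>>> carry_out:
  plan: "-0.05 0 0 0.022 0;-0.05 0 0 0.024 0;0.1 0 0 0.024 0;0.2 0 0 0.024 0;0.2 0 0 0.024 0"

```text
clock: 10.75
position: [0.6427, 0.1172, 0.1042]
tool_rot: [-0.001, 0.456, 0.89, -0.0]
contact_force: [-0.1, 0.3, -0.5]
width: 0.0514
grip_force: 1.9
```

>>> carry_out:
  plan: "0.3 0 0 0 0;0.4 0 0 0 0;0.4 0 0 0 0"
  force: 40

```text
clock: 11.05
position: [0.6426, 0.1172, 0.1044]
tool_rot: [-0.001, 0.456, 0.89, -0.0]
contact_force: [-0.5, 0.3, -3.9]
width: 0.0551
grip_force: 38.4
```

>>> carry_out:
  plan: "0.4 0 0 -0.003 0;0.4 0 0 -0.005 0;0.4 0 0 -0.005 0"
  force: 55

```text
clock: 11.35
position: [0.643, 0.1172, 0.1039]
tool_rot: [-0.0, 0.456, 0.89, -0.0]
contact_force: [-0.0, -0.3, -2.7]
width: 0.0556
grip_force: 54.3
```

```bash
python3 - <<'E'
from m import *
look((.643,.117),.1065,.114,.059)
print(ctrl.observe()["position"])
E
```

```text
tcp [0.643  0.1172 0.1039] w 0.0556 F [-0.  -0.3 -2.7] 11821 fit (array([0.64134514, 0.11939398]), np.float64(0.05683049317251625)) enc ((0.6415415406227112, 0.119263656437397), 0.0584171861410141) z [0.1083 0.1097 0.1109]
[0.64310599 0.11723793 0.1039945 ]
```

>>> carry_out:
  plan: "0.4 0 0 -0.003 0;0.4 -0.09 -0.042 -0.004 0;0.4 -0.19 -0.09 -0.004 0;0.4 -0.29 -0.135 -0.004 0;0.4 -0.4 -0.19 -0.004 0"

```text
clock: 11.9
position: [0.5628, 0.0791, 0.1035]
tool_rot: [0.0, 0.456, 0.89, 0.0]
contact_force: [0.1, -1.1, -4.0]
width: 0.0557
grip_force: 54.5
```

>>> carry_out:
  plan: "0.4 -0.05 -0.04 0 0;0.4 -0.1 -0.08 0 0;0.4 -0.1 -0.08 0 0"

```text
clock: 12.2
position: [0.542, 0.0625, 0.1034]
tool_rot: [-0.0, 0.457, 0.889, -0.0]
contact_force: [-0.2, -0.2, -3.8]
width: 0.0553
grip_force: 56.6
```

```bash
python3 - <<'E'
from m import *
d,P=look((.544,.063),.1065,.114,.059)
print(ctrl.observe()["position"]);save(d,"v5")
E
```

```text
tcp [0.542  0.0625 0.1034] w 0.0553 F [-0.2 -0.2 -3.8] 11153 fit (array([0.53990399, 0.06519058]), np.float64(0.056392890108312714)) enc ((0.5396695733070374, 0.06478040665388107), 0.05873440206050873) z [0.108  0.1093 0.1104]
[0.54315242 0.06294246 0.10353488]
```

View pics/v5.png

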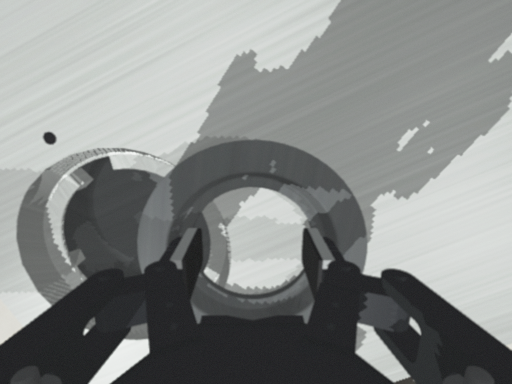

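The picture shows the ring held between the spread fingers around (255,240) with its hole empty, and the opening at (110,230), so the ring is following the tool level. I will lower it until the deck clearly carries its weight.

>>> carry_out:
  plan: "0.4 0 0 -0.004 0;0.4 0 0 -0.004 0"

```text
clock: 12.45
position: [0.5443, 0.0633, 0.1032]
tool_rot: [0.001, 0.456, 0.89, 0.0]
contact_force: [-1.8, -0.8, 4.5]
width: 0.0558
grip_force: 56.9
```

>>> carry_out:
  plan: "0.4 0 0 -0.004 0;0.4 0 0 -0.004 0"

```text
clock: 12.65
position: [0.5443, 0.0633, 0.1031]
tool_rot: [0.001, 0.456, 0.89, 0.0]
contact_force: [-3.2, -0.7, 10.3]
width: 0.0558
grip_force: 58.0
```

>>> carry_out:
  plan: "0.4 -0.07 -0.06 0.004 0;0.4 -0.14 -0.12 0.004 0;0.4 -0.21 -0.18 0.005 0;0.4 -0.28 -0.24 0.005 0;0.4 -0.28 -0.24 0.005 0"

```text
clock: 13.15
position: [0.4856, 0.0147, 0.1022]
tool_rot: [-0.001, 0.457, 0.889, -0.0]
contact_force: [-0.3, 0.7, -4.2]
width: 0.0555
grip_force: 57.6
```

```bash
python3 - <<'E'
from m import *
d,P=look((.488,.015),.1045,.114,.059)
print(ctrl.observe()["position"],ctrl.observe()["contact_force"])
look((.488,.015),.1045,.114,.059,"top")
W=onplane(d,[(0,0)],.095)
pickle.dump(d,open("w6.pkl","wb"))
E
```

```text
tcp [0.4856 0.0147 0.1022] w 0.0555 F [-0.3  0.7 -4.2] 10950 fit (array([0.48379568, 0.01759824]), np.float64(0.056119114011656285)) enc ((0.4843715727329254, 0.016857679933309555), 0.057910554111003876) z [0.1063 0.1082 0.1094]
[0.48695889 0.01521465 0.1024632 ] [ 0.10819201  0.24590503 -3.92388207]Traceback (most recent call last):
  File "<stdin>", line 4, in <module>
  File "m.py", line 24, in look
    h=cv2.convexHull(q[:,:2].astype(np.float32))[:,0]
      ~~~~~~~~~~~~~~~~~~~~~~~~~~~~~~~~~~~~~~~~~~^^^^^
TypeError: 'NoneType' object is not subscriptable
```

>>> carry_out:
  plan: "0.4 0 0 -0.02 0;0.4 0 0 -0.04 0;0.4 0 0 -0.055 0;0.4 0 0 -0.065 0;0.4 0 0 -0.068 0"

```text
clock: 13.75
position: [0.487, 0.0154, 0.0886]
tool_rot: [-0.0, 0.456, 0.89, -0.0]
contact_force: [-0.2, -0.1, -2.8]
width: 0.0553
grip_force: 57.6
```

Still carrying it; lower slowly the last 1–2 mm.

>>> carry_out:
  plan: "0.4 0 0 -0.005 0;0.4 0 0 -0.008 0;0.4 0 0 -0.008 0"

```text
clock: 14.05
position: [0.4875, 0.0152, 0.0882]
tool_rot: [0.0, 0.456, 0.89, 0.0]
contact_force: [-2.3, 1.0, 3.2]
width: 0.0558
grip_force: 57.7
```

>>> carry_out:
  plan: "0.4 0 0 -0.004 0;0.1 0 0 0.005 0;-0.2 0 0 0.01 0;-0.3 0 0 0.04 0;-0.3 0 0 0.2 0"

```text
clock: 14.55
position: [0.4847, 0.0154, 0.1255]
tool_rot: [-0.003, 0.457, 0.89, -0.001]
contact_force: [-0.4, 0.9, 0.4]
width: 0.0298
grip_force: 0.0
```

>>> carry_out:
  plan: "-0.3 0 0 0.25 0;-0.3 0.08 0.22 0.5 0.04;-0.3 0.16 0.44 0.5 0.08;-0.3 0.24 0.66 0.5 0.12;-0.3 0.32 0.88 0.5 0.16"

```text
clock: 15.05
position: [0.5508, 0.1889, 0.2291]
tool_rot: [0.001, 0.219, 0.976, 0.001]
contact_force: [1.0, -0.3, 0.5]
width: 0.0296
grip_force: 0.0
```

>>> carry_out:
  plan: "-0.3 0.08 0.2 0 0.03;-0.3 0.16 0.4 0 0.03;-0.3 0.16 0.4 0 0.03;-0.3 0.16 0.4 0 0.03"

```text
clock: 15.45
position: [0.5814, 0.2678, 0.2269]
tool_rot: [-0.0, 0.174, 0.985, -0.0]
contact_force: [-0.2, -0.4, 0.6]
width: 0.0299
grip_force: 0.0
```

```bash
python3 - <<'E'
from m import *
d,P=look((.583,.277),.1025,.108,.042)
print(ctrl.observe()["position"],ctrl.observe()["tool_rot"])
save(d,"v7");t=grab("top");P=cloud(t)
for z0,z1 in((.085,.104),):
  yy=P[np.hypot(P[:,:,0]-.4878,P[:,:,1]-.0155)<.055]; 
  m=(np.hypot(P[:,:,0]-.4878,P[:,:,1]-.0155)<.057)&(np.hypot(P[:,:,0]-.4878,P[:,:,1]-.0155)>.045)
  q=P[m];A=np.c_[q[:,:2]-[.4878,.0155],np.ones(len(q))];k=np.isfinite(q[:,2]);print("large plane",np.linalg.lstsq(A[k],q[k,2],rcond=None)[0],k.sum())
cv2.imwrite("pics/v7.png",np.hstack([d["image"][:,::1][:300,:400],cv2.resize(t["image"][150:300,180:380],(400,300))])[:,:,::-1])
E
```

```text
tcp [0.5814 0.2678 0.2269] w 0.0299 F [-0.2 -0.4  0.6] 3344 fit (array([0.58260035, 0.27984838]), np.float64(0.04128897518660419)) enc ((0.5826594233512878, 0.2794787585735321), 0.04184136539697647) z [0.1032 0.1043 0.1054]
[0.5811858  0.26683122 0.22710232] [-4.13483404e-04  1.74541894e-01  9.84649563e-01 -4.41410211e-04]
large plane [ 0.00301228 -0.00476302  0.09501186] 633
```

View pics/v7.png

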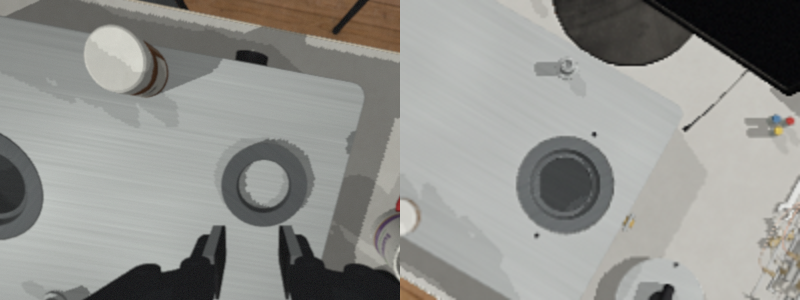

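The left part shows the small ring on the deck at (265,183), clear of the jar at (115,60). The right part shows the large ring seated flush in the opening at (565,185), and the cover standing on the worktop.

>>> carry_out:
  plan: "-0.45 0.007 0.06 -0.15 0;-0.45 0.007 0.06 -0.3 0;-0.45 0.007 0.06 -0.45 0;-0.45 0.007 0.06 -0.45 0;-0.45 0.007 0.06 -0.45 0"

```text
clock: 16.05
position: [0.5829, 0.2779, 0.1381]
tool_rot: [-0.0, 0.175, 0.984, -0.0]
contact_force: [-0.5, -0.1, -0.0]
width: 0.0234
grip_force: 0.0
```

```bash
python3 - <<'E'
from m import *
look((.5826,.2797),.1025,.108,.042)
print(ctrl.observe()["position"])
E
```

```text
tcp [0.5829 0.2779 0.1381] w 0.0234 F [-0.5 -0.1 -0. ] 5506 fit (array([0.58247954, 0.27984224]), np.float64(0.04136768248558587)) enc ((0.5827287435531616, 0.2800501585006714), 0.041902340948581696) z [0.1032 0.1043 0.1053]
[0.58386048 0.27845992 0.13920801]
```

>>> carry_out:
  plan: "-0.45 -0.004 0.008 -0.08 0;-0.45 -0.004 0.008 -0.14 0;-0.45 -0.004 0.008 -0.16 0;-0.45 -0.004 0.008 -0.16 0"

```text
clock: 16.5
position: [0.5826, 0.2806, 0.1064]
tool_rot: [0.0, 0.175, 0.985, 0.0]
contact_force: [-0.3, 0.0, -0.5]
width: 0.0234
grip_force: 0.1
```

>>> carry_out:
  plan: "-0.3 0 0 0 0;-0.2 0 0 0 0;-0.1 0 0 0 0;0 0 0 0 0;0 0 0 0 0"
  force: 35

```text
clock: 17.0
position: [0.5828, 0.2807, 0.1062]
tool_rot: [0.001, 0.175, 0.985, 0.0]
contact_force: [0.0, -1.1, 5.0]
width: 0.0295
grip_force: 36.6
```

>>> carry_out:
  plan: "0 0 0 0.001 0;0 -0.04 -0.11 0.001 0;0 -0.08 -0.22 0.001 0;0 -0.12 -0.335 0.001 0;0 -0.16 -0.445 0.001 0"
  force: 50

```text
clock: 17.5
position: [0.5507, 0.1917, 0.1062]
tool_rot: [0.001, 0.174, 0.985, 0.001]
contact_force: [1.2, 1.0, 4.3]
width: 0.0305
grip_force: 49.9
```

>>> carry_out:
  plan: "0 -0.04 -0.11 0 0;0 -0.08 -0.22 0 0;0 -0.12 -0.335 0 0;0 -0.16 -0.445 0 0;0 -0.16 -0.445 0 0"

```text
clock: 18.0
position: [0.5179, 0.1006, 0.1062]
tool_rot: [0.0, 0.176, 0.984, -0.001]
contact_force: [-0.6, -1.5, 4.2]
width: 0.0301
grip_force: 51.3
```

```bash
python3 - <<'E'
from m import *
look((.5187,.1025),.1025,.108,.042)
print(ctrl.observe()["position"],ctrl.observe()["contact_force"])
E
```

```text
tcp [0.5179 0.1006 0.1062] w 0.0301 F [-0.6 -1.5  4.2] 7513 fit (array([0.5177593 , 0.10085974]), np.float64(0.0413687813540822)) enc ((0.5176050066947937, 0.10088730603456497), 0.04177659749984741) z [0.1033 0.1043 0.1053]
[0.5182283  0.10132449 0.1061101 ] [-0.76732991 -1.94726428  6.07957528]
```

>>> carry_out:
  plan: "0 -0.035 -0.1 0.003 0;0 -0.07 -0.2 0.003 0;0 -0.1 -0.28 0.003 0;0 -0.13 -0.36 0.003 0;0 -0.155 -0.435 0.003 0"

```text
clock: 18.55
position: [0.4869, 0.0158, 0.1059]
tool_rot: [-0.0, 0.174, 0.985, 0.0]
contact_force: [-0.2, 0.0, -2.8]
width: 0.0303
grip_force: 49.4
```

>>> carry_out:
  plan: "0 0 0 0 0;0 0 0 0 0"

```text
clock: 18.75
position: [0.4869, 0.0162, 0.1057]
tool_rot: [-0.001, 0.175, 0.985, 0.0]
contact_force: [0.7, 1.0, -3.1]
width: 0.0301
grip_force: 49.3
```

```bash
python3 - <<'E'
from m import *
d,P=look((.4878,.0155),.1015,.108,.042)
print(ctrl.observe()["position"],ctrl.observe()["contact_force"],ctrl.observe()["width"])
m=(P[:,:,2]>.092)&(P[:,:,2]<.098)&(dark(d,0,115)>0)&(np.hypot(P[:,:,0]-.4878,P[:,:,1]-.0155)<.062)
h=cv2.convexHull(P[m][:,:2].astype(np.float32))[:,0];print("large",circ(h),cv2.minEnclosingCircle(h))
save(d,"v8")
E
```

```text
tcp [0.4869 0.0162 0.1057] w 0.0301 F [ 0.7  1.  -3.1] 7656 fit (array([0.48696918, 0.01631497]), np.float64(0.04160570601932306)) enc ((0.4871827960014343, 0.016521526500582695), 0.04208258539438248) z [0.1027 0.1038 0.1048]
[0.48712501 0.01636384 0.10579118] [ 0.45156973  0.82744041 -3.12805082] 0.0303220700281304
large (array([0.48600034, 0.0163569 ]), np.float64(0.05784297867500673)) ((0.48764568567276, 0.015982618555426598), 0.059678833931684494)
```

View pics/v8.png

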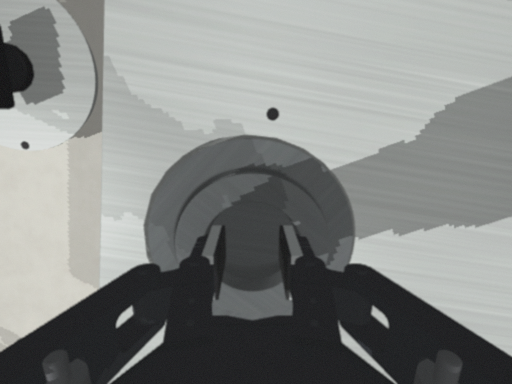

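The small ring (rim around (250,245)) is concentric with the seated large ring and held level, so I will lower it in.

>>> carry_out:
  plan: "0 0 0 -0.015 0;0 0 0 -0.03 0;0 0 0 -0.042 0;0 0 0 -0.048 0;0 0 0 -0.05 0"

```text
clock: 19.3
position: [0.4872, 0.0159, 0.0962]
tool_rot: [-0.0, 0.175, 0.985, 0.0]
contact_force: [-0.9, 1.4, 0.5]
width: 0.0303
grip_force: 50.1
```

>>> carry_out:
  plan: "0 0 0 -0.004 0;0 0 0 -0.006 0;0 0 0 -0.006 0"

```text
clock: 19.6
position: [0.4879, 0.0156, 0.0961]
tool_rot: [0.001, 0.175, 0.985, -0.0]
contact_force: [-1.7, 0.7, 6.8]
width: 0.0304
grip_force: 51.6
```

Seated (10 mm down, force rises). Release, lift clear and check.

>>> carry_out:
  plan: "-0.2 0 0 0.003 0;-0.45 0 0 0.004 0;-0.5 0 0 0.03 0;-0.5 0 0 0.15 0;-0.5 0 0 0.35 0"

```text
clock: 20.1
position: [0.4851, 0.0159, 0.1639]
tool_rot: [-0.003, 0.175, 0.985, -0.0]
contact_force: [0.6, -0.9, -0.6]
width: 0.0212
grip_force: 0.0
```

>>> carry_out:
  plan: "-0.5 0 0 0.25 0;-0.5 0 0.2 0.4 0;-0.5 0 0.4 0.4 0;-0.5 0 0.6 0.4 0;-0.5 0 0.6 0.4 0"

```text
clock: 20.6
position: [0.487, 0.1394, 0.2457]
tool_rot: [0.0, 0.172, 0.985, 0.001]
contact_force: [0.0, -0.8, -0.0]
width: 0.0214
grip_force: 0.0
```

```bash
python3 - <<'E'
from m import *
w=grab("wrist");t=grab("top");c=np.array([.4875,.0155])
for n,d in(("wrist",w),("top",t)):
  P=cloud(d);r=np.hypot(P[:,:,0]-c[0],P[:,:,1]-c[1])
  for a,lo,hi in(("small",.028,.040),("large",.046,.057)):
    q=P[(r>lo)&(r<hi)];q=q[np.isfinite(q[:,2])];A=np.c_[q[:,:2]-c,np.ones(len(q))];print(n,a,len(q),np.linalg.lstsq(A,q[:,2],rcond=None)[0].round(4) if len(q)>50 else "")
P=cloud(t)
for n,(u,v) in dict(jar=(180,258),tape=(176,133)).items():
  q=P[v-12:v+12,u-12:u+12].reshape(-1,3); z=np.nanmax(q[:,2]); print(n,q[q[:,2]>z-.006].mean(0).round(4))
q=P[np.hypot(P[:,:,0]-.331,P[:,:,1]+.11)<.05];q=q[(q[:,2]>.01)&(q[:,2]<.034)];A=np.c_[q[:,:2]-[.331,-.11],np.ones(len(q))];print("cover",len(q),np.linalg.lstsq(A,q[:,2],rcond=None)[0].round(4))
cv2.imwrite("pics/v9.png",np.hstack([w["image"][:300,:400],cv2.resize(t["image"][170:320,200:400],(400,300))])[:,:,::-1])
E
```

```text
wrist small 2347 [-0.1859  0.3981  0.0844]
wrist large 3070 [-0.1093  0.201   0.0866]
top small 446 [-0.0446  0.1258  0.0916]
top large 585 [ 0.0031 -0.0061  0.0951]
jar [0.4612 0.1269 0.7114]
tape [0.7565 0.2281 0.1111]
cover 999 [0.0002 0.0046 0.0249]
```

View pics/v9.png

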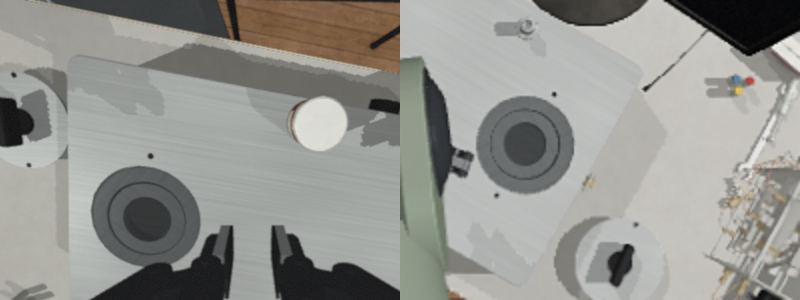

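Both rings look flush and concentric ((147,217) wrist, (525,145) top), and the cover stands at (620,262). The plane fits include pixels from the hole, so I will check robustly by sector.

```bash
python3 - <<'E'
from m import *
c=np.array([.4875,.0155])
for n in("top","wrist"):
  d=grab(n);P=cloud(d);r=np.hypot(P[:,:,0]-c[0],P[:,:,1]-c[1]);a=np.arctan2(P[:,:,1]-c[1],P[:,:,0]-c[0])
  for lo,hi in((.031,.039),(.047,.056)):
    print(n,lo,[round(float(np.nanmedian(P[:,:,2][(r>lo)&(r<hi)&(a>=k)&(a<k+np.pi/4)])),4) for k in np.arange(-4,4)*np.pi/4])
E
```

```text
top 0.031 [0.0946, 0.0954, 0.0955, 0.0957, 0.0948, 0.0944, 0.0947, 0.0952]
top 0.047 [0.0958, 0.095, 0.0954, 0.0946, 0.0948, 0.095, 0.0948, 0.095]
wrist 0.031 [0.0942, 0.0938, 0.0937, 0.0937, 0.0944, 0.0943, 0.0942, 0.0942]
wrist 0.047 [0.0942, 0.0941, 0.0936, 0.0942, 0.0943, 0.0943, 0.0942, 0.0941]
```

Both rings measure flush and level, so I am handing the job in.

```bash
python3 -c "
from station import ctrl
print(ctrl.finish_job())"
```

```text
the job is handed in; nothing more can be done
None
```

The job is handed in, with no verdict returned: the cover is off and standing upright on the worktop, and both rings measure flush and level to within about 1 mm, but I may have raised the large ring up to about 1 mm off the deck at the start of its slide, before I saw it and set it back down.

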